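Seat a lens barrel in a sprung V-block and hold it pressed

ROBOT

A 6-joint arm with a two-finger parallel gripper is mounted at the origin on a cart in front of the work surface, level with it; the furniture and walls round the work are solid. World frame = base frame: x ahead of the robot, y to its left, z up, the work surface at z = 0. Lengths are in m, angles in degrees, forces in N, time in s.
With the tool pointing down it reaches from about 0.4 to 0.825 m from the base axis. Payload 7 kg.
Tool frame: the origin (TCP) lies at the very end of the fingers, on their centre line; the grasp point (between the pads) lies 19 mm behind it; z points along the fingers, y is the line along which they close (so a half turn about z gives the same grasp; the last joint's range is limited). The gripper opens to 88 mm and grips with 3 to 60 N. Pads are 19 mm wide; open, the fingers measure 130 mm over their backs; the gripper's body (78 mm by 193 mm) begins 47 mm behind the grasp point.
Start: joints at [87.095, 20.546, 0.682, 0, -70.136, -16.507], TCP at [0.224, 0.637, 0.227] pointing down, gripper open.
Joint ranges: [-176.03, 176.03], [-82.01, 121.73], [-58.28, 71.71], [-173.87, 95.51], [-174.79, -0.11], [-173.66, 173.66]. Speed limits (degrees/s): [136.94, 136.94, 172.46, 180, 180, 180].

INTERFACE

Orientations are given as [roll, pitch, yaw] about the fixed x, y, z axes, in that order (R = Rz(yaw) Ry(pitch) Rx(roll)).
In Python, from plant import get_state, capture, close_job, regions_of gives the robot as it stands.
- The arm moves only by the tool jog_arm, never from a script. Its argument "moves" is a list of rows, each a list of 3 entries, a list of its own where there are three numbers: the shift along the tool's x, y, z in cm, then the turn about the tool's z in degrees, then the finger opening in cm, from 0 to 8.76. A call has 1 to 12 rows; each row shifts and turns the commanded pose from where the row before left it, along the tool's axes as they then stand; what a row does not reach is not made up. A row lasts 1/8 s, in which the tool goes at most 62.5 mm and 10.7 degrees, less where a joint would pass 70% of its speed; a pose out of reach is approached as far as the arm can. A call is refused whole if a number of a shift passes 6.25 or a number of a turn 10.7, either way. A call with a gripper value outside its range is refused whole. The fingers move at their own pace and stop on an object; "newtons" is the grip in N (left out, the last holds). Time passes only in rows, so rows that do not move let the fingers close. It gives the time, the measured TCP pose, the force, the opening and the grip force at its end, in the units of the state.
- get_state(): the state, without advancing time (a new reading comes with each control period).
- capture(name): name is "side" or "top"; returns a dict with "pixels" (384x512x3 uint8, blue, green, red), "mtx" (3x3 intrinsics, pixels), "world_from_camera" (4x4, takes a point from camera to world coordinates). Camera axes: x right, y down, z forward; pixel columns grow to the right and rows downward; lengths in m; the calibration is good to about 2 mm. A picture is of the moment at which its call begins. There is no depth.
- close_job(): hands the job in; it is judged then, once.
Trained networks look in a picture, given as the dict that the camera call returned (one of the last four; its "shot" number tells which), for a name from the list of things; names that differ only in an ending like _2 or _b are one class to them, and where a whole thing is asked for, a point or a joint stands for the part that bears it (a point fixed in the world has none). Each returns a list of dicts, best first, with "confidence" (0 to 1); they miss things now and then, are a little off and sometimes report something else, mostly with a low value. They report only what shows in the picture. A call takes as long as a camera call.
- regions_of(picture, thing): "pixels" (384x512 bool, what is visible of it) and "pixel" ([column, row] in pixels, amid what is visible of it).
The state is a dict: "time_s": time; "joints": joint angles; "qd": joint speeds; "joint_torque": joint torques, N m; "tcp_pos": TCP position; "eef_rot": TCP orientation; "contact_force": force on the tool from outside, world axes, zero at the start; "moment": the same for the moment, N m; "gripper_width": finger opening in m; "gripper_force": force on a finger pad.
Only numpy, scipy, OpenCV 4.12 (cv2) and the standard library are available. Lean on these libraries where they do the work, as an engineer would, in place of code of your own. Each camera call takes 0.05 s, during which the arm holds its last target. There are 200 camera calls.

TASK

Take the detector's lens barrel (the longer of the two metal barrels, with the glass in one end) out of its rest and lay it in the V-block, glass end up against the end stop and resting evenly on both sloping faces. Then press it gently down so that the V-block sinks on its springs, about half way or more, and finish while still holding it pressed like that. Do not drop the barrel or press it hard, and leave the short spacer and the other things on the bench where they are.

Things in the scene. Friction and masses are not known exactly. Their poses are not given: they have to be found in the camera images.
- lens_barrel: Steel barrel, 0.13-0.25 kg, lying in a fixed grey rest (30 mm wide, 20 mm high), axis 37 mm above the bench. Cylinder 40 mm in diameter, 64 mm long, recessed glass in its +x end; a threaded collar, 30 mm in diameter, sticks out 12 mm at the -x end. Origin: on the axis, middle of the 64 mm cylinder (glass rim at x = +32 mm). x runs along the barrel to the glass; roll about x does not matter.
- spacer: Shorter steel barrel without glass, to be left alone, in a second such rest: 40 mm in diameter, cylinder 40 mm long, same collar. Origin in the middle of the 40 mm cylinder, x along its axis away from the collar. Which rest holds which barrel varies.
- fixture: V-block fixture: base plate 116 x 80 x 12 mm, fixed. Origin: centre of its underside; x along the groove to the end stop. Carries the V-block, 50 mm long, 38 mm wide (fingers on the barrel's sides pass outside it). Two strips sloping 45 degrees meet the barrel 14 mm beside and 14 mm below its axis, ending 12 mm below it. End stop: plate 24 mm wide, its top 8 mm below that axis.
- seat (a point): Point on the V-block where the lens barrel's origin lies when seated: on the axis of a 40 mm cylinder that rests on both faces, glass rim touching the end stop (the stop's inner face is at x = +32 mm). x along the groove to the stop, y across, z up. 62 mm above the bench with the V-block up; it sinks with the V-block. The block spans x -25 to +25 mm.
- vblock (a joint): How far the V-block is pressed down on its springs, m: 0 up, 0.008 bottom. With the barrel laid in (its weight may sink it up to 1 mm) it takes 4 to 6 N of push to reach 4 mm, 9 to 11 N to reach the bottom; then it is rigid. Never press the barrel on the fixture with more than 40 N.
- septa_jar: Bystander to leave alone: jar, 45 mm across, 45 mm tall. Origin: centre of its underside.
- ferrule_box: Bystander to leave alone: small white carton, 46 x 62 x 24 mm. Origin: centre of its underside.
- wrench: Bystander to leave alone: steel open-end wrench lying flat, 103 mm long, 5 mm thick. Origin: centre of its underside.
- note_pad: Bystander to leave alone: yellow pad of notes, 68 x 68 x 12 mm. Origin: centre of its underside.

How it is judged (in metres and radians):
On the way:
1. the lens barrel is lifted clear of its rest by the gripper (height (world z) of lens_barrel above 0.07 m and contact force between the fingers and lens_barrel above 1 N), for 0.2 s.
At the end, for the whole second after the job is handed in: Lens barrel within 1.5 mm and 2 degrees of its seat, glass end within 4 mm of the stop, over 2 N on each face; fingers press it (over 2 N), V-block down more than 3 mm, barrel still; spacer moved under 15 mm, other bystanders under 30 mm (value of joint vblock above 0.003 m and contact force between lens_barrel and vblock_c0 above 2 N and contact force between lens_barrel and vblock_c1 above 2 N and y of lens_barrel in the frame of seat between -0.0015 and 0.0015 m and z of lens_barrel in the frame of seat between -0.0015 and 0.0015 m and x of lens_barrel in the frame of seat between -0.004 and 0.002 m and angle between the x axis of lens_barrel and the x axis of seat, either way round below 0.035 rad and contact force between the fingers and lens_barrel above 2 N and linear speed of lens_barrel below 0.01 m/s and distance of spacer from where it was at the start of the episode below 0.015 m and distance of each of septa_jar, ferrule_box, wrench, note_pad from where it was at the start of the episode below 0.03 m); the arm keeps its last pose, push and grip.
It fails at once if the barrel is pressed or knocked on the fixture with more than 40 N (contact force between lens_barrel and fixture above 40 N).
It fails at once if the lens barrel is dropped on the bench (height (world z) of lens_barrel below 0.027 m).
It fails at once if the short spacer is disturbed (distance of spacer from where it was at the start of the episode above 0.015 m).
It also fails if it takes over 42 s, if anything falls off the work surface, if the arm or the gripper's body presses on something with over 40 N, if the wrist force passes 120 N, or if a joint passes its speed limit or range.

## Working session

There is one attempt and no reset: what is moved stays moved. The work goes in short steps, Python scripts to look and compute and a tool call to move; the robot and the scene stay as the last step left them, time stands still between calls to the robot, and variables do not carry over. Pictures are saved under pics/ and viewed, at most 10 in all, crops included, and the job is handed in when it is done.

Besides the shell and the picture viewer there is one more tool, called as a command line: name --argument value ..., lists and objects as JSON in quotes. jog_arm: Moves the arm, as the interface text tells. Its arguments: {"type":"object","properties":{"moves":{"type":"array"},"newtons":{"type":"number"}},"required":["moves"]}

```bash
mkdir -p pics; cat > h.py <<'E'
import numpy as np, cv2
from plant import get_state, capture, close_job, regions_of
def toworld(c,px,z):
    px=np.atleast_2d(np.float64(px)); T=c["world_from_camera"]
    d=np.c_[px,np.ones(len(px))]@np.linalg.inv(c["mtx"]).T@T[:3,:3].T
    o=T[:3,3]; return o+d*((z-o[2])/d[:,2])[:,None]
def proj(c,P):
    T=np.linalg.inv(c["world_from_camera"]); p=np.atleast_2d(P)@T[:3,:3].T+T[:3,3]
    p=p@c["mtx"].T; return p[:,:2]/p[:,2:]
E
python3 - <<'E'
from h import *
s=get_state();print({k:np.round(v,3) for k,v in s.items()})
ims=[]
for n in("top","side"):
    c=capture(n);ims.append(c["pixels"]);cv2.imwrite(f"pics/{n}0.png",cv2.resize(c["pixels"],(800,600),interpolation=cv2.INTER_CUBIC))
    print(n,c["world_from_camera"].round(3).tolist(),c["mtx"].round(1).tolist())
    for t in("lens_barrel","spacer","fixture","seat"):
        for r in regions_of(c,t)[:2]:
            m=r["pixels"];ys,xs=np.nonzero(m)
            rc=cv2.minAreaRect(np.c_[xs,ys].astype(np.float32))
            z={"lens_barrel":.037,"spacer":.037,"fixture":.012,"seat":.05}[t]
            print(t,round(r["confidence"],2),np.round(r["pixel"],1),m.sum(),np.round(rc[0],1),toworld(c,[r["pixel"]],z).round(3))
            if n=="top": print(toworld(c,cv2.boxPoints(rc),z).round(3).tolist())
E
```

```text
{'time_s': np.float64(0.0), 'joints': array([ 8.7093e+01,  2.0593e+01,  6.3400e-01, -2.2000e-02, -7.0135e+01,
       -1.6507e+01]), 'qd': array([ 0.041, -0.019, -0.101,  0.041, -0.037,  0.062]), 'joint_torque': array([-1.0000e-03, -5.8271e+01,  2.9306e+01,  6.9970e+00,  7.0000e-03,
       -0.0000e+00]), 'tcp_pos': array([0.224, 0.636, 0.226]), 'eef_rot': array([ 1.79904e+02, -7.00000e-03, -1.94220e+01]), 'contact_force': array([-0.02 ,  0.263,  0.603]), 'moment': array([-0.007, -0.042,  0.031]), 'gripper_force': np.float64(0.0), 'gripper_width': np.float64(0.087)}
top [[-0.027, -0.999, 0.041, 0.535], [-1.0, 0.028, 0.006, 0.042], [-0.007, -0.041, -0.999, 1.261], [0.0, 0.0, 0.0, 1.0]] [[499.7, 0.0, 261.3], [0.0, 499.7, 198.1], [0.0, 0.0, 1.0]]
lens_barrel 0.79 [194.3 210.9] 473 [195.6 212.9] [[0.559 0.214 0.037]]
[[0.52, 0.237, 0.037], [0.595, 0.224, 0.037], [0.588, 0.185, 0.037], [0.513, 0.198, 0.037]]
spacer 0.9 [269.5 222.6] 318 [269.1 219.1] [[0.525 0.031 0.037]]
[[0.555, 0.057, 0.037], [0.564, 0.018, 0.037], [0.512, 0.006, 0.037], [0.503, 0.045, 0.037]]
fixture 0.85 [344.6 211.8] 1507 [344.4 211.6] [[ 0.546 -0.157  0.012]]
[[0.575, -0.092, 0.012], [0.618, -0.162, 0.012], [0.519, -0.222, 0.012], [0.476, -0.152, 0.012]]
seat 0.58 [344.9 212.6] 357 [344.5 209.9] [[ 0.544 -0.152  0.05 ]]
[[0.567, -0.119, 0.05], [0.587, -0.153, 0.05], [0.534, -0.184, 0.05], [0.515, -0.15, 0.05]]
side [[0.914, -0.239, 0.329, 0.169], [-0.407, -0.518, 0.753, -0.894], [-0.009, -0.821, -0.57, 0.791], [0.0, 0.0, 0.0, 1.0]] [[459.4, 0.0, 247.4], [0.0, 459.4, 197.5], [0.0, 0.0, 1.0]]
lens_barrel 0.89 [219.  185.1] 324 [217.5 183. ] [[0.554 0.196 0.037]]
spacer 0.51 [233.8 217. ] 274 [235.  217.6] [[0.533 0.032 0.037]]
fixture 0.6 [270.1 269.3] 1311 [269.3 268.9] [[ 0.545 -0.168  0.012]]
seat 0.63 [271.  258.3] 414 [271.2 258.2] [[ 0.545 -0.171  0.05 ]]
```

```bash
python3 - <<'E'
from h import *
a=cv2.imread("pics/top0.png");b=cv2.imread("pics/side0.png")
s=800/512
A=cv2.imread("pics/top0.png")
c=capture("top")["pixels"][165:265,165:395]; d=capture("side")["pixels"][150:310,180:340]
o=np.zeros((600,800,3),np.uint8)
c=cv2.resize(c,(800,348),interpolation=cv2.INTER_CUBIC);cv2.imwrite("pics/c1.png",c)
cv2.imwrite("pics/d1.png",cv2.resize(d,(600,600),interpolation=cv2.INTER_CUBIC))
E
```

```text
(no output)
```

View pics/top0.png

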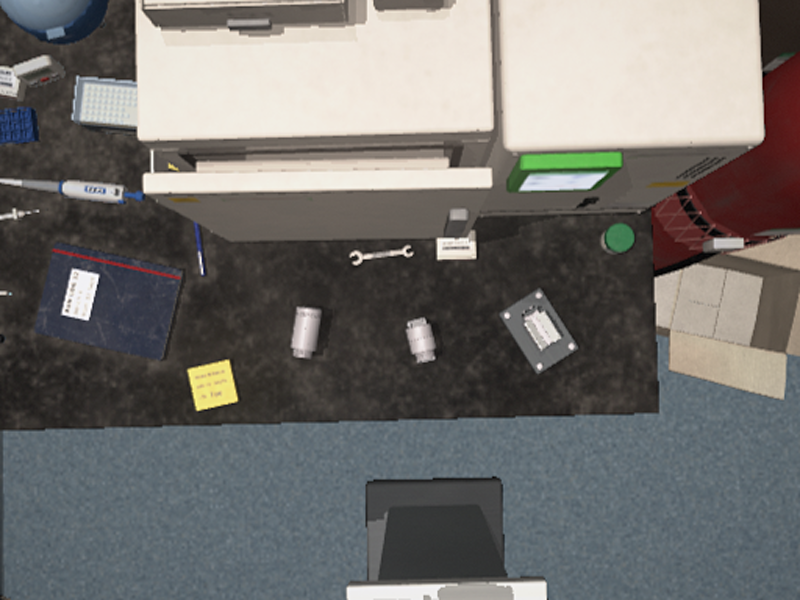

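View pics/c1.png

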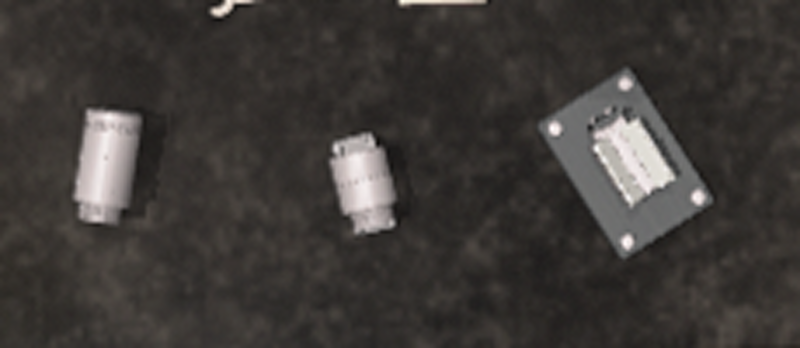

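View pics/d1.png

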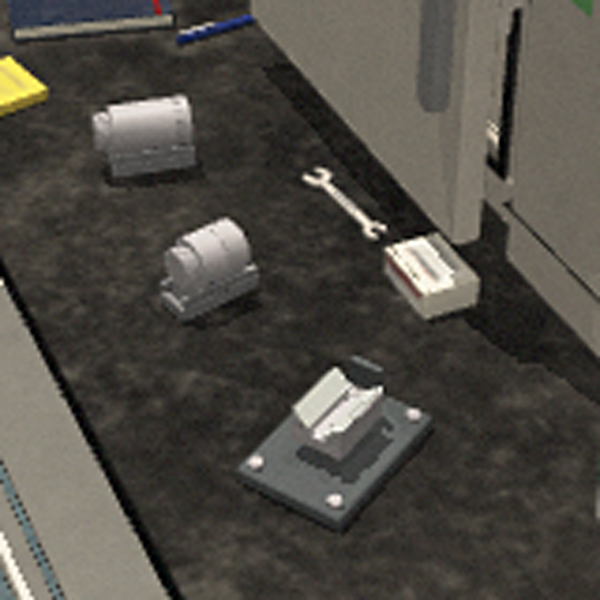

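The top view shows the lens barrel at about (306,332), with its collar toward the robot and its glass at +x. The spacer is at (421,340) and the fixture at (540,330). The dark end stop is at the far (+x,+y) end of the groove in both views. Next I fit the models to the masks.

```bash
cat >> h.py <<'E'
from scipy.optimize import minimize
def cyl(x0,x1,r):
    t=np.linspace(0,2*np.pi,40); return np.array([[x,r*np.cos(a),r*np.sin(a)] for x in(x0,x1) for a in t])
def box(x0,x1,y0,y1,z0,z1): return np.array([[x,y,z] for x in(x0,x1) for y in(y0,y1) for z in(z0,z1)])
BARREL=[cyl(-.032,.032,.02),cyl(-.044,-.032,.015)]
FIX=[box(-.058,.058,-.04,.04,0,.012)]
BLK=[box(-.025,.025,-.019,.019,.03,.05)]
def sil(c,parts,x,y,z,yaw):
    m=np.zeros((384*4,512*4),np.uint8);C,S=np.cos(yaw),np.sin(yaw);R=np.array([[C,-S,0],[S,C,0],[0,0,1]])
    for P in parts:
        q=proj(c,P@R.T+[x,y,z]); cv2.fillConvexPoly(m,cv2.convexHull(np.round((q+.5)*4*16).astype(np.int32)),1,shift=4)
    return cv2.resize(m.astype(np.float32),(512,384),interpolation=cv2.INTER_AREA)
def fit(views,parts,z,p0):
    def f(p):
        e=0
        for c,m in views:
            s=sil(c,parts,p[0],p[1],z,p[2]); e+=1-np.minimum(s,m).sum()/np.maximum(s,m).sum()
        return e
    s=np.array([[0,0,0],[.01,0,0],[0,.01,0],[0,0,.15]])+p0
    r=minimize(f,p0,method="Nelder-Mead",options=dict(initial_simplex=s,xatol=1e-5,fatol=1e-5))
    return r.x[:2].round(4),np.degrees(r.x[2]).round(2),round(r.fun,3)
E
python3 - <<'E'
from h import *
V={}
for n in("top","side"):
    for k in range(2):
        c=capture(n)
        for t in("lens_barrel","fixture"):
            r=regions_of(c,t)
            if r: V.setdefault((t,n),[]).append((c,r[0]["pixels"].astype(np.float32)))
for t,parts,z,p0 in(("lens_barrel",BARREL,.037,[.559,.211,-.15]),("fixture",FIX+[box(-.025,.025,-.019,.019,.012,.05),box(.032,.036,-.012,.012,.012,.054)],0,[.547,-.157,.54])):
    for v in(V[t,"top"],V[t,"side"],V[t,"top"]+V[t,"side"]): print(t,fit(v,parts,z,p0))
c=V["fixture","top"][0][0]; g=c["pixels"].astype(int).min(2)
# screws: bright blobs inside plate but outside block
m=sil(c,FIX,.547,-.157,0,np.radians(31.2))>.5; b=sil(c,[box(-.03,.04,-.024,.024,.02,.05)],.547,-.157,0,np.radians(31.2))>.1
k=((g>150)&m&~b).astype(np.uint8); n,_,st,ce=cv2.connectedComponentsWithStats(k)
W=toworld(c,ce[1:],.013);print(st[1:,4],W.round(4).tolist(),W.mean(0))
E
```

```text
lens_barrel (array([0.5595, 0.2108]), np.float64(-9.77), np.float64(0.16))
lens_barrel (array([0.5589, 0.2078]), np.float64(-12.21), np.float64(0.174))
lens_barrel (array([0.5594, 0.2104]), np.float64(-9.88), np.float64(0.394))
fixture (array([ 0.5471, -0.1568]), np.float64(31.07), np.float64(0.085))
fixture (array([ 0.547 , -0.1592]), np.float64(31.49), np.float64(0.064))
fixture (array([ 0.5471, -0.1571]), np.float64(31.13), np.float64(0.16))
[13 12 14 12] [[0.6044, -0.1588, 0.013], [0.5736, -0.1069, 0.013], [0.5216, -0.2081, 0.013], [0.4913, -0.156, 0.013]] [ 0.54771321 -0.15745171  0.013     ]
```

jog_arm --moves '[[[0,0,0],-9.5,8.76],[[4,3.6,0],0,8.76],[[4,3.6,0],0,8.76],[[4,3.6,0],0,8.76],[[4,3.6,0],0,8.76],[[4,3.6,0],0,8.76],[[4,3.6,0],0,8.76],[[4,3.6,0],0,8.76],[[4,3.6,0],0,8.76],[[4,3.6,1],0,8.76],[[4,3.6,2],0,8.76],[[0,0,3],0,8.76]]' --newtons 20

```text
time_s: 2.7
tcp_pos: [0.5586, 0.2105, 0.1666]
eef_rot: [-179.9, -0.1, -10.1]
contact_force: [-0.2, 1.1, -0.5]
gripper_width: 0.0876
gripper_force: 0.0
```

jog_arm --moves '[[[0,0,4],0,8.76],[[0,0,4],0,8.76],[[0,0,3],0,8.76],[[0,0,2],0,8.76],[[0,0,1],0,8.76],[[0,0,0.7],0,8.76],[[0,0,0],0,8.76]]'

```text
time_s: 3.58
tcp_pos: [0.5565, 0.2132, 0.0197]
eef_rot: [-180.0, -0.0, -9.9]
contact_force: [-0.3, 0.2, 0.2]
gripper_width: 0.0876
gripper_force: 0.0
```

```bash
python3 - <<'E'
from h import *
s=get_state();print(s["tcp_pos"],s["contact_force"])
d=capture("side")["pixels"][130:250,150:310]
cv2.imwrite("pics/d2.png",cv2.resize(d,(800,600),interpolation=cv2.INTER_CUBIC))
E
```

```text
[0.55652846 0.21321607 0.01968678] [-0.31861874  0.17488618  0.2158757 ]
```

View pics/d2.png

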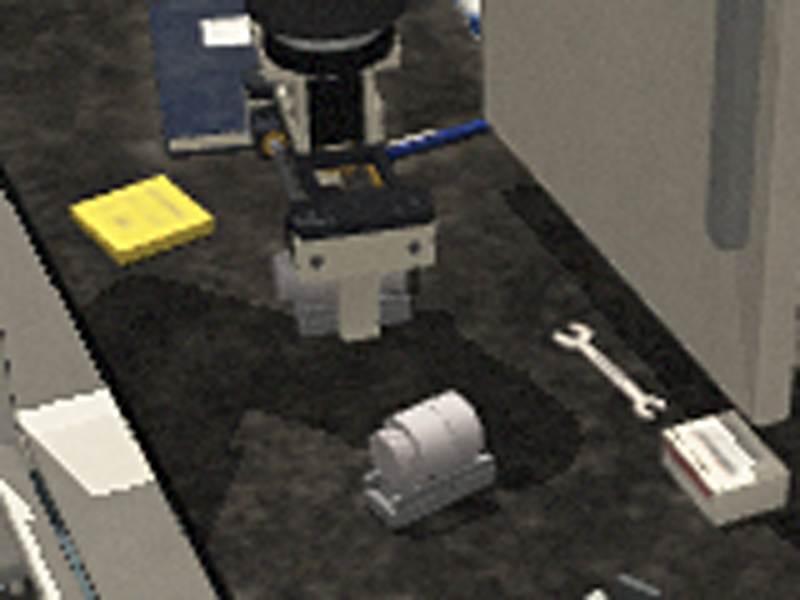

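The fingers straddle the barrel about mid-length. I trim the position by a few mm and then close.

jog_arm --moves '[[[0.3,0.2,0.15],0,8.76],[[0,0,0],0,6],[[0,0,0],0,4.6],[[0,0,0],0,4.2],[[0,0,0],0,3.5],[[0,0,0],0,3.5],[[0,0,0],0,3.5],[[0,0,0],0,3.5]]' --newtons 8

```text
time_s: 4.62
tcp_pos: [0.5588, 0.2102, 0.0181]
eef_rot: [180.0, 0.0, -9.9]
contact_force: [-0.2, -2.3, 2.3]
gripper_width: 0.0395
gripper_force: 8.0
```

jog_arm --moves '[[[0,0,0],0,3.5],[[0,0,0],0,3.5],[[0,0,-0.5],0,3.5],[[0,0,-1],0,3.5],[[0,0,-2],0,3.5],[[0,0,-3],0,3.5],[[0,0,-3],0,3.5],[[0,0,-2],0,3.5],[[0,0,-1],0,3.5],[[0,0,0],0,3.5]]' --newtons 25

```text
time_s: 5.88
tcp_pos: [0.5592, 0.211, 0.1437]
eef_rot: [-179.9, -0.0, -9.9]
contact_force: [-0.5, 0.1, -3.0]
gripper_width: 0.0395
gripper_force: 25.0
```

```bash
cat >> h.py <<'E'
def rel():
    s=get_state();p=s["tcp_pos"];y=np.radians(s["eef_rot"][2])
    out={k:np.round(s[k],4) for k in("tcp_pos","eef_rot","contact_force","moment")};print(out,s["gripper_width"],s["gripper_force"])
    return p,y
E
python3 - <<'E'
from h import *
p,y=rel()
V=[]
for n in("top","side"):
    c=capture(n);r=regions_of(c,"lens_barrel")
    for q in r[:1]: V.append((c,q["pixels"].astype(np.float32)));print(n,q["confidence"],q["pixels"].sum())
    d=c["pixels"]; cv2.imwrite(f"pics/{n}3.png",cv2.resize(d[100:250,150:350],(800,600),interpolation=cv2.INTER_CUBIC))
for v in V: print(fit([v],BARREL,p[2]+.019,[p[0],p[1],y]))
E
```

```text
{'tcp_pos': array([0.5592, 0.211 , 0.1437]), 'eef_rot': array([-1.79927e+02, -4.94000e-02, -9.90660e+00]), 'contact_force': array([-0.4531,  0.1271, -2.9557]), 'moment': array([-0.0255,  0.0271, -0.028 ])} 0.03949395360432878 24.999440610408783
side 0.58 210
(array([0.5544, 0.2008]), np.float64(-9.14), np.float64(0.514))
```

View pics/side3.png

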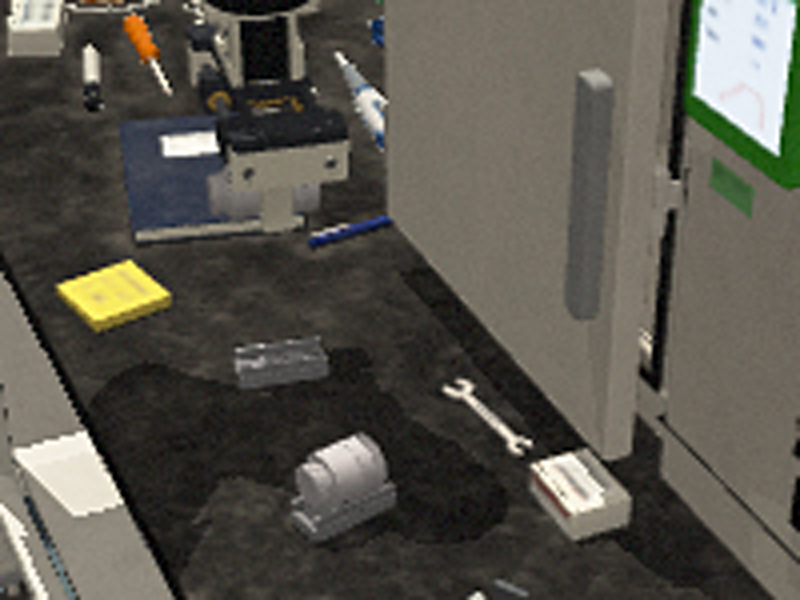

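Barrel lifted; the rest is empty and the spacer is untouched. Next I rotate and carry it to about 8 mm short of the seat, still high.

jog_arm --moves '[[[0,0,0],-10.2,3.5],[[0,0,0],-10.2,3.5],[[0,0,0],-10.2,3.5],[[0,0,0],-10.2,3.5],[[-2.6,3.87,0],0,3.5],[[-2.6,3.87,0],0,3.5],[[-2.6,3.87,0],0,3.5],[[-2.6,3.87,0],0,3.5],[[-2.6,3.87,0],0,3.5],[[-2.6,3.87,0],0,3.5],[[-2.6,3.87,0],0,3.5],[[-2.6,3.87,0],0,3.5]]'

```text
time_s: 7.58
tcp_pos: [0.5389, -0.1633, 0.1423]
eef_rot: [-180.0, 0.1, 30.9]
contact_force: [1.7, -0.1, -2.5]
gripper_width: 0.0391
gripper_force: 25.0
```

jog_arm --moves '[[[0,0,0],0,3.5],[[0,0,0],0,3.5],[[0,0,0],0,3.5]]'

```text
time_s: 7.95
tcp_pos: [0.5395, -0.161, 0.1428]
eef_rot: [-180.0, 0.0, 31.0]
contact_force: [0.7, 0.4, -1.9]
gripper_width: 0.0392
gripper_force: 25.0
```

jog_arm --moves '[[[0,0.07,2],0,3.5],[[0,0,2],0,3.5],[[0,0,2],0,3.5],[[0,0,1.5],0,3.5],[[0,0,1],0,3.5],[[0,0,0.6],0,3.5],[[0,0,0.4],0,3.5],[[0,0,0],0,3.5],[[0,0,0],0,3.5]]'

```text
time_s: 9.07
tcp_pos: [0.5401, -0.1625, 0.0485]
eef_rot: [180.0, -0.0, 30.9]
contact_force: [0.3, 0.2, -1.7]
gripper_width: 0.0394
gripper_force: 25.0
```

```bash
python3 - <<'E'
from h import *
rel()
c=capture("side");d=c["pixels"]; cv2.imwrite("pics/side4.png",cv2.resize(d[200:300,205:335],(780,600),interpolation=cv2.INTER_CUBIC))
E
```

```text
{'tcp_pos': array([ 0.5401, -0.1625,  0.0485]), 'eef_rot': array([ 1.799783e+02, -3.310000e-02,  3.088360e+01]), 'contact_force': array([ 0.2795,  0.2298, -1.7196]), 'moment': array([-0.0852, -0.0975,  0.0196])} 0.03935307411294292 24.999409317970276
```

View pics/side4.png

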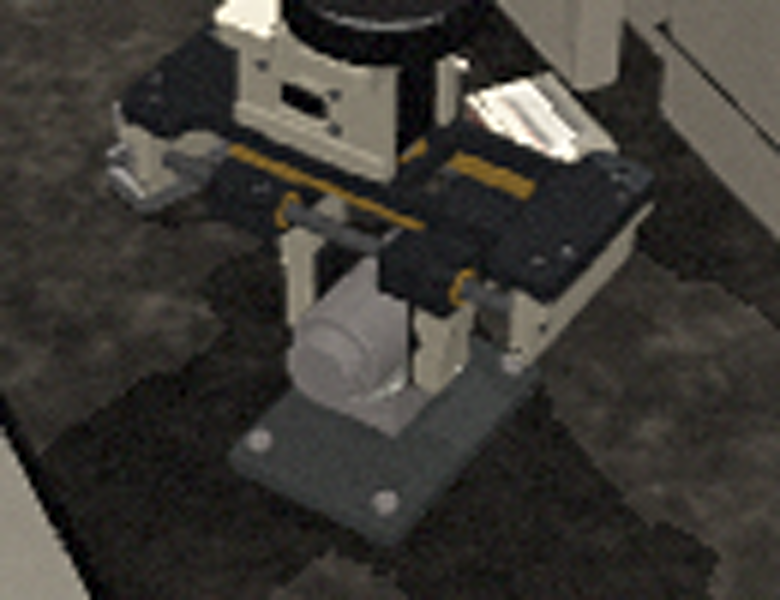

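jog_arm --moves '[[[0,-0.08,0.25],0,3.5],[[0.1,0,0],0,3.5],[[0.1,0,0],0,3.5],[[0.1,0,0],0,3.5],[[0.1,0,0],0,3.5],[[0.1,0,0],0,3.5],[[0,0,0],0,3.5],[[0,0,0],0,3.5]]'

```text
time_s: 10.12
tcp_pos: [0.5432, -0.1599, 0.0454]
eef_rot: [-180.0, 0.1, 30.9]
contact_force: [-0.5, -6.4, -1.5]
gripper_width: 0.0393
gripper_force: 25.0
```

Lateral force without lift: a finger is probably touching the block's side. I shift the tool +y.

jog_arm --moves '[[[0,0.05,0],0,3.5],[[0,0.05,0],0,3.5],[[0,0,0],0,3.5],[[0,0,0],0,3.5]]'

```text
time_s: 10.62
tcp_pos: [0.5443, -0.1598, 0.0456]
eef_rot: [-180.0, -0.0, 30.9]
contact_force: [-0.3, -1.0, -2.0]
gripper_width: 0.0392
gripper_force: 25.0
```

jog_arm --moves '[[[0,0.05,0],0,3.5],[[0,0.05,0],0,3.5],[[0,0,0],0,3.5],[[0,0,0],0,3.5]]'

```text
time_s: 11.12
tcp_pos: [0.5447, -0.1609, 0.0456]
eef_rot: [-180.0, -0.0, 30.9]
contact_force: [-0.4, 0.3, -2.0]
gripper_width: 0.0393
gripper_force: 25.0
```

jog_arm --moves '[[[0.1,0,0],0,3.5],[[0.1,0,0],0,3.5],[[0.1,0,0],0,3.5],[[0,0,0],0,3.5],[[0,0,0],0,3.5]]'

```text
time_s: 11.75
tcp_pos: [0.5468, -0.1595, 0.0454]
eef_rot: [-180.0, 0.0, 30.9]
contact_force: [-2.5, -2.0, -1.8]
gripper_width: 0.0397
gripper_force: 25.0
```

Stop touched, with force purely along −x. I back off 0.7 mm and lower.

jog_arm --moves '[[[-0.07,0,0],0,3.5],[[0,0,0.05],0,3.5],[[0,0,0.05],0,3.5],[[0,0,0.05],0,3.5],[[0,0,0.05],0,3.5],[[0,0,0],0,3.5],[[0,0,0],0,3.5]]'

```text
time_s: 12.62
tcp_pos: [0.5468, -0.1597, 0.0436]
eef_rot: [180.0, -0.0, 30.9]
contact_force: [-0.3, -0.0, -1.7]
gripper_width: 0.0396
gripper_force: 25.0
```

jog_arm --moves '[[[0,0,0.05],0,3.5],[[0,0,0.05],0,3.5],[[0,0,0.05],0,3.5],[[0,0,0.05],0,3.5],[[0,0,0],0,3.5],[[0,0,0],0,3.5]]'

```text
time_s: 13.38
tcp_pos: [0.5469, -0.1597, 0.0417]
eef_rot: [180.0, -0.0, 30.9]
contact_force: [-1.5, 1.2, 1.1]
gripper_width: 0.0395
gripper_force: 25.0
```

jog_arm --moves '[[[0,-0.04,0],0,3.5],[[0,0,0],0,3.5],[[0,0,0],0,3.5]]'

```text
time_s: 13.75
tcp_pos: [0.5465, -0.1594, 0.0416]
eef_rot: [180.0, -0.0, 30.9]
contact_force: [-0.5, 0.3, 1.0]
gripper_width: 0.0394
gripper_force: 25.0
```

Lateral force balanced. I open briefly so the barrel beds on both faces, then regrip.

jog_arm --moves '[[[0,0,0],0,4.1],[[0,0,0],0,4.3],[[0,0,0],0,4.5],[[0,0,0],0,4.5],[[0,0,0],0,4.5]]'

```text
time_s: 14.38
tcp_pos: [0.5465, -0.1594, 0.0416]
eef_rot: [180.0, 0.0, 30.9]
contact_force: [-0.2, -0.0, -0.4]
gripper_width: 0.0452
gripper_force: 0.0
```

jog_arm --moves '[[[0,0,0],0,4.2],[[0,0,0],0,4.0],[[0,0,0],0,3.5],[[0,0,0],0,3.5],[[0,0,0],0,3.5]]' --newtons 20

```text
time_s: 15.0
tcp_pos: [0.5465, -0.1594, 0.0416]
eef_rot: [-180.0, 0.0, 30.9]
contact_force: [1.0, -0.1, -0.0]
gripper_width: 0.0391
gripper_force: 20.0
```

jog_arm --moves '[[[0,0,0],0,3.5],[[0,0,0.05],0,3.5],[[0,0,0.05],0,3.5],[[0,0,0.05],0,3.5],[[0,0,0.05],0,3.5],[[0,0,0.05],0,3.5],[[0,0,0.05],0,3.5],[[0,0,0],0,3.5],[[0,0,0],0,3.5]]' --newtons 30

```text
time_s: 16.12
tcp_pos: [0.5465, -0.1594, 0.0386]
eef_rot: [180.0, -0.0, 30.9]
contact_force: [-0.5, 0.5, 2.9]
gripper_width: 0.0393
gripper_force: 30.0
```

jog_arm --moves '[[[0,0,0.05],0,3.5],[[0,0,0.05],0,3.5],[[0,0,0.05],0,3.5],[[0,0,0.05],0,3.5],[[0,0,0.05],0,3.5],[[0,0,0],0,3.5],[[0,0,0],0,3.5],[[0,0,0],0,3.5]]'

```text
time_s: 17.12
tcp_pos: [0.5465, -0.1594, 0.0363]
eef_rot: [180.0, -0.0, 30.9]
contact_force: [-2.4, 1.3, 6.2]
gripper_width: 0.0393
gripper_force: 30.0
```

```bash
python3 - <<'E'
from h import *
rel()
c=capture("side");d=c["pixels"]; cv2.imwrite("pics/side5.png",cv2.resize(d[200:300,205:335],(780,600),interpolation=cv2.INTER_CUBIC))
E
```

```text
{'tcp_pos': array([ 0.5465, -0.1594,  0.0363]), 'eef_rot': array([ 1.799937e+02, -4.200000e-03,  3.089360e+01]), 'contact_force': array([-2.3778,  1.2818,  6.165 ]), 'moment': array([ 0.3503,  0.6528, -0.0452])} 0.03928642355324903 30.00090390443802
```

View pics/side5.png

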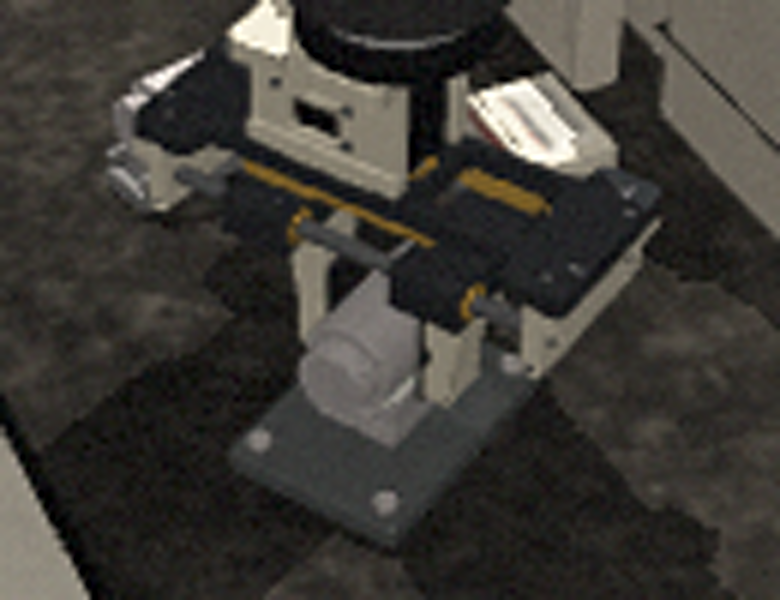

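The barrel sits in the V with the fingers on its sides. A lateral −2.3 N remains, so I trim it.

jog_arm --moves '[[[0,-0.04,0],0,3.5],[[0,0,0],0,3.5],[[0,0,0],0,3.5],[[0,0,0],0,3.5]]'

```text
time_s: 17.68
tcp_pos: [0.5465, -0.1593, 0.0364]
eef_rot: [180.0, -0.0, 30.9]
contact_force: [-1.9, -0.4, 5.9]
gripper_width: 0.039
gripper_force: 30.0
```

```bash
python3 -c "
from h import *
rel(); print(close_job())"
```

```text
{'tcp_pos': array([ 0.5465, -0.1593,  0.0364]), 'eef_rot': array([ 1.79966e+02, -1.33000e-02,  3.09017e+01]), 'contact_force': array([-1.9252, -0.3646,  5.9418]), 'moment': array([-0.359 ,  0.5373,  0.0208])} 0.03899571179801518 30.00109165906906
the job is handed in; nothing more can be done
None
```

I laid the lens barrel in the V-block with its glass end at the stop, and handed the job in still gripped and pressed with about 6 N at about 18 s; by my estimate the V-block is about 5 mm down, and no verdict came back.

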